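# Sweep the claw clips into the dresser drawer

## Robot

A 6-joint arm with a two-finger parallel gripper is mounted at the origin on the work surface. World frame = base frame: x ahead of the robot, y to its left, z up, the work surface at z = 0. Lengths are in m, angles in rad, forces in N, time in s.
With the tool pointing down it reaches from about 0.3 to 0.775 m from the base axis. Payload 14.6 kg.
Tool frame: the origin (TCP) lies between the finger pads; the fingertips stand 14 mm ahead of it and the grasp point (between the pads) lies 5 mm behind it; z points along the fingers, y is the line along which they close (so a half turn about z gives the same grasp; the last joint's range is limited). The gripper opens to 94 mm and grips with 3 to 60 N. Pads are 16 mm wide; open, the fingers measure 119 mm over their backs; the gripper's body (75 mm by 177 mm) begins 78 mm behind the grasp point.
Start: joints at [-1.255, 0.3, 1.521, -0, 1.321, -0.067], TCP at [0.205, -0.51, 0.219] pointing down, gripper open.
Joint ranges: [-3.03, 3.03], [-0.79, 2.21], [0.23, 2.52], [-1.04, 4.18], [0, 3.07], [-2.55, 2.55]. Speed limits (rad/s): [2.22, 2.22, 2.57, 3.14, 3.14, 3.14].

## Interface

Orientations are given as [roll, pitch, yaw] about the fixed x, y, z axes, in that order (R = Rz(yaw) Ry(pitch) Rx(roll)).
In Python, from station import ctrl gives the robot as it stands. The module is installed in compiled form; this text tells all that it offers.
- The arm moves only by the tool move_arm, never from a script. Its argument "targets" is a list of rows, each a list of 7 numbers: the opening, from -1 (shut) to 1 (fully open), then the shift along the tool's x, y, z in units of 50 mm (1.0 is 50 mm), then the turn, a rotation vector about the tool's x, y, z in rad. A call has 1 to 12 rows; each row is the pose to reach, as a shift and turn from the pose commanded when the call began, along the tool's axes at that moment; what a row does not reach only later rows make up. A row lasts 1/10 s, in which the tool goes at most 50 mm and 8.59 degrees, less where a joint would pass 70% of its speed; a pose out of reach is approached as far as the arm can. A call with a gripper value outside its range is refused whole. The fingers move at their own pace and stop on an object; "grip_force" is the grip in N (left out, the last holds). Time passes only in rows, so rows that repeat a pose let the fingers close. It gives the time, the measured TCP pose, the force, the opening and the grip force at its end, in the units of the state.
- ctrl.get_obs(): the state, without advancing time (a new reading comes with each control period).
- ctrl.camera(name): name is "scene" or "top" or "wrist"; returns (picture, depth): 480x640x3 uint8, red, green, blue; 480x640 float32, m along the optical axis (not along the pixel's ray), 0 where there is no reading.
- ctrl.camera_params(name): a dict with "intrinsics" (3x3 intrinsics, pixels), "rvec" (rotation vector, rad) and "tvec" (3), from world to camera coordinates, as OpenCV has them; the wrist camera has in their place "T_tool_cam" (4x4, takes a point from camera to tool coordinates, whose origin is the TCP and whose axes are the flange's). Camera axes: x right, y down, z forward; pixel columns grow to the right and rows downward; lengths in m; the calibration is good to about 2 mm. The wrist camera is an equidistant fisheye: a pixel r from the principal point sees the ray r / f radians off the axis. A picture is of the moment at which its call begins: read the wrist's pose just before it. camera_params takes no time and is no camera call.
- ctrl.hand_in(): hands the job in; it is judged then, once.
Trained networks look in the newest picture that a camera, given by its name, has taken for a name from the list of things; names that differ only in an ending like _2 or _b are one class to them, and where a whole thing is asked for, a point or a joint stands for the part that bears it (a point fixed in the world has none). Each returns a list of dicts, best first, with "score" (0 to 1); they miss things now and then, are a little off and sometimes report something else, mostly with a low value. They report only what shows in the picture. A call takes as long as a camera call.
- ctrl.cut_out(camera, target): "region" (480x640 bool, what is visible of it) and "point" ([column, row] in pixels, amid what is visible of it).
- ctrl.tip_of(camera, target): "point" ([column, row] in pixels: a listed point, or the origin of a listed thing).
The state is a dict: "time_s": time; "qpos": joint angles; "joint_vel": joint speeds; "tau": joint torques, N m; "ee_pos": TCP position; "eef_rot": TCP orientation; "force": force on the tool from outside, world axes, zero at the start; "moment": the same for the moment, N m; "grip_width": finger opening in m; "grip_force": force on a finger pad.
Only numpy, scipy, OpenCV 4.12 (cv2) and the standard library are available. Lean on these libraries where they do the work, as an engineer would, in place of code of your own. Each camera call takes 0.05 s, during which the arm holds its last target. There are 200 camera calls.

## Task

Clear the claw clips away: gently sweep all four across the dresser top with your fingertips and over the front edge into the open drawer below, without gripping or lifting any of them, then push the drawer fully shut. Leave the incense holder, the lipstick and the perfume bottle standing where they are.

Things in the scene. Friction and masses are not known exactly. Their poses are not given: they have to be found in the camera images.
- front_edge (a point): slim white dresser, whose flat top (22 mm thick) is the work surface at z = 0. This point is on the top surface, on the front edge, over the middle of the open drawer. Its y axis points level out of the front, away from the dresser, its x axis runs along the edge, z is up. The top reaches 420 mm back (-y) from the edge, 280 mm to +x and 1345 mm to -x.
- drawer (a joint): how far the dresser's top drawer is pulled out, in m: 0 fully shut (its front face then flush with the edge of the top), 0.28 fully out. It slides freely along the y axis of front_edge with about 2.5 N of friction and stays where it is left; no spring or catch.
- drawer_face (a point): the open drawer's white front panel: the point on its outer face (the face turned away from the dresser), at the middle of its top edge, 26 mm below the dresser top; same axes as front_edge. The panel is 522 mm wide, 16 mm thick and 115 mm high; two brass knobs, 24 mm across, stick out 24 mm from it 150 mm to either side of its middle and 58 mm below its top edge.
- drawer_in (a point): centre of the drawer's inner floor, 110 mm below the dresser top; same axes as front_edge. Inside it is 474 mm wide (x) and 348 mm from back to front (y); its side and back walls rise 60 mm above the floor, and the underside of the dresser top is 88 mm above the floor.
- clip1_mid (a point): one of four alike black plastic claw hair clips, 46 mm long (its x), 26 mm wide over the body (its y), 31 mm high, weighing 11 to 19 g, lying closed with its teeth on the dresser top and its two finger tabs up. This point is on its middle, 12 mm above the surface that its teeth rest on; z is up through the tabs.
- clip2_mid (a point): one of four alike black plastic claw hair clips, 46 mm long (its x), 26 mm wide over the body (its y), 31 mm high, weighing 11 to 19 g, lying closed with its teeth on the dresser top and its two finger tabs up. This point is on its middle, 12 mm above the surface that its teeth rest on; z is up through the tabs.
- clip3_mid (a point): one of four alike black plastic claw hair clips, 46 mm long (its x), 26 mm wide over the body (its y), 31 mm high, weighing 11 to 19 g, lying closed with its teeth on the dresser top and its two finger tabs up. This point is on its middle, 12 mm above the surface that its teeth rest on; z is up through the tabs.
- clip4_mid (a point): one of four alike black plastic claw hair clips, 46 mm long (its x), 26 mm wide over the body (its y), 31 mm high, weighing 11 to 19 g, lying closed with its teeth on the dresser top and its two finger tabs up. This point is on its middle, 12 mm above the surface that its teeth rest on; z is up through the tabs.
- incense_holder: glazed ceramic incense holder shaped like a leaf, a shallow dish 110 mm long (its y), 46 mm wide and 15 mm high, lying loose on the dresser top; origin under its centre. To be left alone.
- lipstick: gold-toned aluminium lipstick, 19 mm across and 72 mm tall, standing loose on its end; origin at the centre of its foot. To be left alone.
- perfume: square clear glass perfume bottle, 52 by 30 mm and 90 mm tall with its wooden cap, standing loose; origin at the centre of its foot. To be left alone.

How it is judged:
By the outcome, as a careful person would: the job done as asked, in the order asked, and still so for the second after the job is handed in, with the robot touching nothing.
It also fails if it takes over 72 s, if anything falls off the work surface, if the arm or the gripper's body presses on something with over 40 N, if the wrist force passes 120 N, or if a joint passes its speed limit or range.

## Working session

There is one attempt and no reset: what is moved stays moved. The work goes in short steps, Python scripts to look and compute and a tool call to move; the robot and the scene stay as the last step left them, time stands still between calls to the robot, and variables do not carry over. Pictures are saved under pics/ and viewed, at most 10 in all, crops included, and the job is handed in when it is done.

Besides the shell and the picture viewer there is one more tool, called after ">>>" as a command line: name --pt "numbers of a row" for each row, then --argument value for the rest. move_arm: Moves the arm, as the interface text tells. Its arguments: {"type":"object","properties":{"targets":{"type":"array"},"grip_force":{"type":"number"}},"required":["targets"]}

```bash
mkdir -p pics; cat > h.py <<'E'
import numpy as np, cv2
from station import ctrl
def bp(cam,uv,depth=None,z=None):
    p=ctrl.camera_params(cam);K=np.array(p["intrinsics"]);R=cv2.Rodrigues(np.array(p["rvec"],float))[0];t=np.array(p["tvec"],float).ravel()
    r=np.linalg.inv(K)@np.array([uv[0],uv[1],1.])
    o=-R.T@t; d=R.T@r
    s=depth if z is None else (z-o[2])/d[2]
    return o+s*d
def cloud(cam,depth,mask):
    v,u=np.nonzero(mask&(depth>0))
    p=ctrl.camera_params(cam);K=np.array(p["intrinsics"]);R=cv2.Rodrigues(np.array(p["rvec"],float))[0];t=np.array(p["tvec"],float).ravel()
    c=(np.linalg.inv(K)@np.c_[u,v,np.ones(len(u))].T)*depth[v,u]
    return (R.T@(c-t[:,None])).T
E
python3 - <<'E'
from h import *
o=ctrl.get_obs();print(o["time_s"],o["ee_pos"],o["eef_rot"])
for cam in ("top","scene"):
    im,d=ctrl.camera(cam);cv2.imwrite(f"pics/{cam}0.png",im[...,::-1])
    for n,z in (("front_edge",0),("drawer_face",-.026),("drawer_in",-.11),("clip1_mid",.012),("incense_holder",0),("lipstick",0),("perfume",0)):
        print(cam,n,[(round(q["score"],2),np.round(q["point"]),np.round(bp(cam,q["point"],z=z),3)) for q in ctrl.tip_of(cam,n)])
        if "_" not in n or n in("clip1_mid","incense_holder"):
            for q in ctrl.cut_out(cam,n):
                P=cloud(cam,d,q["region"])
                if len(P): print("   cut",round(q["score"],2),np.round(q["point"]),len(P),np.round(np.percentile(P,[3,50,97],axis=0),3).tolist())
E
```

```text
0.0 [ 0.20532964 -0.50995278  0.21887408] [-3.14038735e+00 -8.92063078e-05  3.82775676e-01]
top front_edge [(0.85, array([228., 301.]), array([0.558, 0.13 , 0.   ]))]
top drawer_face [(0.96, array([121., 302.]), array([ 0.552,  0.31 , -0.026])), (0.64, array([427., 175.]), array([ 0.779, -0.187, -0.026])), (0.23, array([389., 241.]), array([ 0.665, -0.125, -0.026]))]
top drawer_in []
top clip1_mid [(0.75, array([287., 361.]), array([0.47 , 0.032, 0.012]))]
   cut 0.82 [288. 362.] 499 [[0.451, 0.013, 0.0], [0.467, 0.033, 0.019], [0.483, 0.053, 0.029]]
   cut 0.65 [310. 315.] 120484 [[0.312, -0.27, -0.113], [0.544, 0.001, -0.002], [0.82, 0.3, 0.002]]
   cut 0.39 [172. 311.] 32172 [[0.319, 0.159, -0.114], [0.542, 0.25, -0.11], [0.795, 0.308, -0.026]]
top incense_holder [(0.89, array([388., 295.]), array([ 0.575, -0.122,  0.   ])), (0.67, array([286., 362.]), array([0.467, 0.036, 0.   ]))]
   cut 0.68 [390. 296.] 1439 [[0.556, -0.166, 0.001], [0.577, -0.124, 0.006], [0.595, -0.077, 0.012]]
top lipstick [(0.73, array([396., 361.]), array([ 0.473, -0.136,  0.   ]))]
   cut 0.6 [399. 363.] 
[... 658 characters left out ...]
3]]
scene incense_holder [(0.64, array([242., 250.]), array([ 0.576, -0.12 ,  0.   ]))]
   cut 0.57 [240. 250.] 1501 [[0.557, -0.167, 0.001], [0.576, -0.123, 0.007], [0.598, -0.073, 0.012]]
scene lipstick [(0.69, array([194., 217.]), array([ 0.479, -0.143,  0.   ])), (0.56, array([280., 155.]), array([0.464, 0.038, 0.   ]))]
   cut 0.93 [190. 198.] 466 [[0.47, -0.148, 0.003], [0.483, -0.14, 0.047], [0.486, -0.131, 0.072]]
   cut 0.58 [268. 283.] 530 [[0.637, -0.14, -0.0], [0.66, -0.127, 0.019], [0.677, -0.113, 0.03]]
scene perfume [(0.67, array([290., 379.]), array([ 0.775, -0.184,  0.   ]))]
   cut 0.86 [290. 371.] 1648 [[0.759, -0.208, 0.006], [0.786, -0.188, 0.061], [0.807, -0.165, 0.09]]
```

View pics/top0.png

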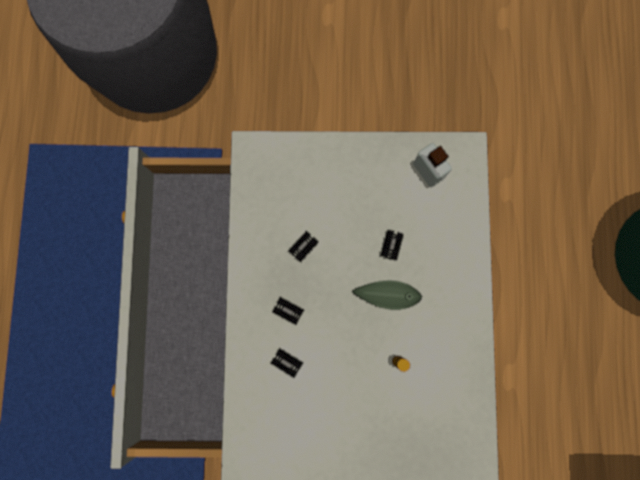

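View pics/scene0.png

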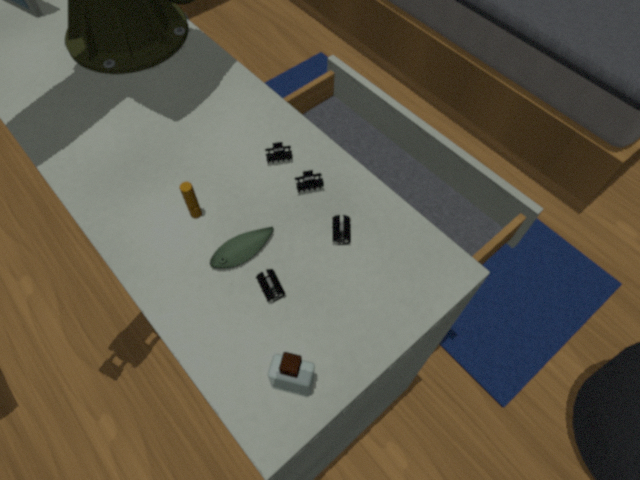

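```bash
python3 - <<'E'
from h import *
im,d=ctrl.camera("top")
m=(im.max(2)<80)&(d>0)
P=cloud("top",d,np.ones_like(m)); V,U=np.nonzero(d>0)
full=np.zeros(d.shape+(3,));full[V,U]=P
z=full[...,2];m=m&(z>.004)&(z<.045)
n,l,s,c=cv2.connectedComponentsWithStats(m.astype(np.uint8))
for i in range(1,n):
    if s[i,4]>80:
        Q=full[l==i];r=cv2.minAreaRect((Q[:,:2]*1000).astype(np.float32))
        print(s[i,4],c[i].round(),np.round(np.percentile(Q,[2,50,98],axis=0),3).tolist(),r)
# edge
for x in (.4,.5,.6,.7):
    q=P[(abs(P[:,0]-x)<.004)&(abs(P[:,2])<.006)];print("edge",x,np.percentile(q[:,1],99.8))
    q=P[(abs(P[:,0]-x)<.004)&(abs(P[:,2]+.026)<.006)];print(" face",x,np.percentile(q[:,1],[1,99]) if len(q) else 0)
E
```

```text
226 [424. 172.] [[0.751, -0.187, 0.006], [0.767, -0.173, 0.026], [0.787, -0.16, 0.044]] ((768.5568237304688, -172.5504913330078), (48.386802673339844, 4.03162145614624), 39.57794952392578)
376 [303. 246.] [[0.627, -0.004, 0.012], [0.646, 0.014, 0.019], [0.667, 0.034, 0.03]] ((647.0260620117188, 14.479682922363281), (26.2775936126709, 41.89165496826172), 49.13529968261719)
209 [387. 243.] [[0.636, -0.126, 0.012], [0.654, -0.117, 0.019], [0.674, -0.108, 0.03]] ((655.1349487304688, -117.1191177368164), (13.363703727722168, 41.859127044677734), 72.40760803222656)
174 [397. 246.] [[0.632, -0.141, 0.013], [0.65, -0.131, 0.02], [0.671, -0.125, 0.03]] ((651.2657470703125, -131.97219848632812), (10.75560188293457, 41.546600341796875), 75.55158233642578)
594 [389. 296.] [[0.557, -0.169, 0.004], [0.571, -0.124, 0.007], [0.593, -0.071, 0.011]] ((574.49609375, -118.54891967773438), (37.52128601074219, 105.0905990600586), 1.4054627418518066)
190 [290. 306.] [[0.541, 0.013, 0.013], [0.553, 0.031, 0.019], [0.565, 0.049, 0.03]] ((552.8963012695312, 31.121784210205078), (41.519264221191406, 10.8109130859375), 64.5979232788086)
197 [285. 315.] [[0.528, 0.02, 0.012], [0.539, 0.038, 0.019], [0.551, 0.056, 0.03]] ((539.2427978515625, 38.24308776855469), (41.647239685058594, 11.432637214660645), 63.75801086425781)
214 [289. 358.] [[0.461, 0.012, 0.012], [0.474, 0.029, 0.019], [0.486, 0.048, 0.03]] ((473.8822326660156, 29.978313446044922), (42.26620101928711, 12.470173835754395), 64.08625030517578)
192 [284. 367.] [[0.449, 0.019, 0.012], [0.461, 0.037, 0.019], [0.472, 0.056, 0.03]] ((460.65155029296875, 37.46984100341797), (42.18275833129883, 11.849453926086426), 61.49327850341797)
edge 0.4 0.12876984147234996
 face 0.4 [0.29319374 0.30937162]
edge 0.5 0.1307718505972678
 face 0.5 [0.29529972 0.31075512]
edge 0.6 0.1329088800273946
 face 0.6 [0.29705578 0.31277292]
edge 0.7 0.13499572915493777
 face 0.7 [0.2992497 0.3153351]
```

The top view shows the clips at (286,362), (288,310), (303,246) and (391,245). The drawer is open about 0.18 m on the left, and the holder, lipstick and perfume stand at (388,295), (400,362) and (433,162). The scene view agrees. The front edge is at y≈0.132, turned about 0.02 rad. I'll sweep along +y with the fingers side by side along the edge.

>>> move_arm --pt "-0.68 8.49 -7.04 0 0 0 -1.208" --pt "-0.68 8.49 -7.04 0 0 0 -1.208" --pt "-0.68 8.49 -7.04 0 0 0 -1.208" --pt "-0.68 8.49 -7.04 0 0 0 -1.208" --pt "-0.68 8.49 -7.04 0 0 0 -1.208" --pt "-0.68 8.49 -7.04 0 0 0 -1.208" --pt "-0.68 8.49 -7.04 0 0 0 -1.208" --pt "-0.68 8.49 -7.04 0 0 0 -1.208" --pt "-0.68 8.49 -7.04 0 0 0 -1.208" --pt "-0.68 8.49 -7.04 0 0 0 -1.208" --pt "-0.68 8.49 -7.04 0 0 0 -1.208" --pt "-0.68 8.49 -7.04 0 0 0 -1.208"

```text
time_s: 2.45
ee_pos: [0.4691, -0.0209, 0.2193]
eef_rot: [3.141, -0.001, 1.596]
force: [0.2, -1.0, -0.3]
grip_width: 0.0149
grip_force: 0.0
```

>>> move_arm --pt "-0.68 0 0 0.8 0 0 0" --pt "-0.68 0 0 1.6 0 0 0" --pt "-0.68 0 0 2.4 0 0 0" --pt "-0.68 0 0 3.0 0 0 0" --pt "-0.68 0 0 3.5 0 0 0" --pt "-0.68 0 0 3.8 0 0 0" --pt "-0.68 0 0 4.0 0 0 0" --pt "-0.68 0 0 4.0 0 0 0"

```text
time_s: 3.25
ee_pos: [0.4672, -0.0254, 0.0187]
eef_rot: [-3.14, -0.0, 1.59]
force: [-0.5, 0.8, 0.4]
grip_width: 0.015
grip_force: 0.0
```

>>> move_arm --pt "-0.68 0.25 0 0 0 0 0" --pt "-0.68 0.5 0 0 0 0 0" --pt "-0.68 0.75 0 0 0 0 0" --pt "-0.68 1.0 0 0 0 0 0" --pt "-0.68 1.25 0 0 0 0 0" --pt "-0.68 1.5 0 0 0 0 0" --pt "-0.68 1.7 0 0 0 0 0" --pt "-0.68 1.7 0 0 0 0 0"

```text
time_s: 4.05
ee_pos: [0.466, 0.0611, 0.0194]
eef_rot: [3.142, -0.0, 1.592]
force: [0.2, 0.4, -0.2]
grip_width: 0.015
grip_force: 0.0
```

```bash
python3 - <<'E'
from h import *
for c in ("scene","wrist"):
    im,d=ctrl.camera(c);cv2.imwrite(f"pics/{c}1.png",im[...,::-1])
a=cv2.imread("pics/scene1.png")[60:360,150:550];b=cv2.imread("pics/wrist1.png")
cv2.imwrite("pics/m1.png",np.hstack([a,cv2.resize(b,(400,300))]))
E
```

```text
(no output)
```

View pics/m1.png

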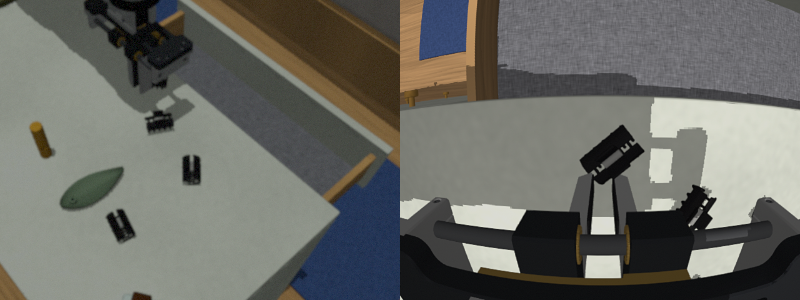

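The clip sits squarely ahead of both fingertips, at about (610,153) in the wrist half, and the edge is beyond it. I'll push it over.

>>> move_arm --pt "-0.68 0.25 0 0 0 0 0" --pt "-0.68 0.5 0 0 0 0 0" --pt "-0.68 0.75 0 0 0 0 0" --pt "-0.68 1.0 0 0 0 0 0" --pt "-0.68 1.25 0 0 0 0 0" --pt "-0.68 1.5 0 0 0 0 0" --pt "-0.68 1.75 0 0 0 0 0" --pt "-0.68 1.9 0 0 0 0 0" --pt "-0.68 1.9 0 0 0 0 0"

```text
time_s: 5.05
ee_pos: [0.4641, 0.1558, 0.0194]
eef_rot: [3.142, -0.0, 1.592]
force: [-0.2, -0.4, -0.2]
grip_width: 0.0152
grip_force: 0.0
```

```bash
python3 - <<'E'
from h import *
for c in ("scene","wrist"):
    im,d=ctrl.camera(c);cv2.imwrite(f"pics/{c}2.png",im[...,::-1])
a=cv2.imread("pics/scene2.png")[60:360,150:550];b=cv2.imread("pics/wrist2.png")
cv2.imwrite("pics/m2.png",np.hstack([a,cv2.resize(b,(400,300))]))
E
```

```text
(no output)
```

View pics/m2.png

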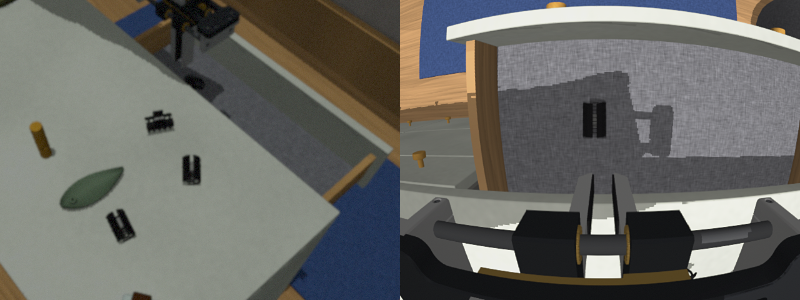

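The first clip lies on the drawer floor at (595,120) in the wrist half. Clip 2 is next.

>>> move_arm --pt "-0.68 0 0 -0.8 0 0 0" --pt "-0.68 0 0 -1.6 0 0 0" --pt "-0.68 -0.7 0.3 -1.6 0 0 0" --pt "-0.68 -1.5 0.7 -1.6 0 0 0" --pt "-0.68 -2.3 1.1 -1.6 0 0 0" --pt "-0.68 -3.1 1.4 -1.6 0 0 0" --pt "-0.68 -3.53 1.57 -1.6 0 0 0" --pt "-0.68 -3.53 1.57 -1.4 0 0 0" --pt "-0.68 -3.53 1.57 -0.8 0 0 0" --pt "-0.68 -3.53 1.57 -0.3 0 0 0" --pt "-0.68 -3.53 1.57 0 0 0 0" --pt "-0.68 -3.53 1.57 0 0 0 0"

```text
time_s: 6.35
ee_pos: [0.5448, -0.0196, 0.0175]
eef_rot: [-3.138, -0.0, 1.591]
force: [0.1, 0.3, 0.1]
grip_width: 0.0149
grip_force: 0.0
```

>>> move_arm --pt "-0.68 0.25 0 0 0 0 0" --pt "-0.68 0.5 0 0 0 0 0" --pt "-0.68 0.75 0 0 0 0 0" --pt "-0.68 1.0 0 0 0 0 0" --pt "-0.68 1.25 0 0 0 0 0" --pt "-0.68 1.5 0 0 0 0 0" --pt "-0.68 1.75 0 0 0 0 0" --pt "-0.68 2.0 0 0 0 0 0" --pt "-0.68 2.2 0 0 0 0 0" --pt "-0.68 2.2 0 0 0 0 0"

```text
time_s: 7.35
ee_pos: [0.5438, 0.0911, 0.0194]
eef_rot: [-3.142, -0.0, 1.592]
force: [-0.4, -0.6, -0.1]
grip_width: 0.015
grip_force: 0.0
```

```bash
python3 - <<'E'
from h import *
for c in ("scene","wrist"):
    im,d=ctrl.camera(c);cv2.imwrite(f"pics/{c}3.png",im[...,::-1])
a=cv2.imread("pics/scene3.png")[60:360,150:550];b=cv2.imread("pics/wrist3.png")
cv2.imwrite("pics/m3.png",np.hstack([a,cv2.resize(b,(400,300))]))
E
```

```text
(no output)
```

View pics/m3.png

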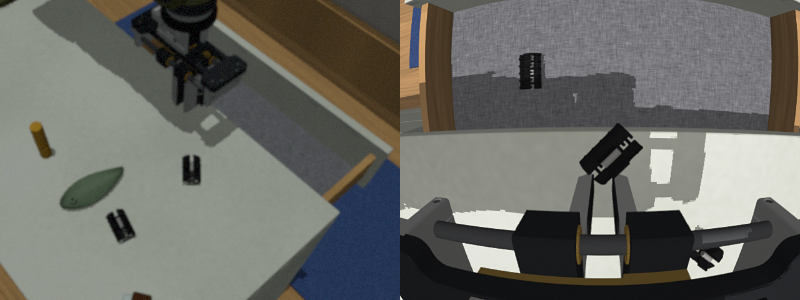

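Clip 2 is being pushed the same way and sits at (612,153) in the wrist half. I'll finish it and then move on to clip 3.

>>> move_arm --pt "-0.68 0.25 0 0 0 0 0" --pt "-0.68 0.5 0 0 0 0 0" --pt "-0.68 0.75 0 0 0 0 0" --pt "-0.68 1.0 0 0 0 0 0" --pt "-0.68 1.2 0 0 0 0 0" --pt "-0.68 1.3 0 0 0 0 0" --pt "-0.68 1.3 0 0 0 0 0"

```text
time_s: 8.15
ee_pos: [0.5425, 0.1556, 0.0194]
eef_rot: [-3.141, -0.0, 1.592]
force: [0.1, 0.6, -0.5]
grip_width: 0.015
grip_force: 0.0
```

>>> move_arm --pt "-0.68 0 0 -0.8 0 0 0" --pt "-0.68 0 0 -1.6 0 0 0" --pt "-0.68 -0.7 0.4 -1.6 0 0 0" --pt "-0.68 -1.5 0.8 -1.6 0 0 0" --pt "-0.68 -2.3 1.3 -1.6 0 0 0" --pt "-0.68 -3.1 1.7 -1.6 0 0 0" --pt "-0.68 -3.83 2.06 -1.6 0 0 0" --pt "-0.68 -3.83 2.06 -1.4 0 0 0" --pt "-0.68 -3.83 2.06 -0.8 0 0 0" --pt "-0.68 -3.83 2.06 -0.3 0 0 0" --pt "-0.68 -3.83 2.06 0 0 0 0" --pt "-0.68 -3.83 2.06 0 0 0 0"

```text
time_s: 9.35
ee_pos: [0.6482, -0.0342, 0.0173]
eef_rot: [-3.138, -0.0, 1.591]
force: [-0.2, -0.3, 0.9]
grip_width: 0.0153
grip_force: 0.0
```

>>> move_arm --pt "-0.68 0.25 0 0 0 0 0" --pt "-0.68 0.5 0 0 0 0 0" --pt "-0.68 0.75 0 0 0 0 0" --pt "-0.68 1.0 0 0 0 0 0" --pt "-0.68 1.25 0 0 0 0 0" --pt "-0.68 1.5 0 0 0 0 0" --pt "-0.68 1.75 0 0 0 0 0" --pt "-0.68 2.0 0 0 0 0 0" --pt "-0.68 2.2 0 0 0 0 0" --pt "-0.68 2.2 0 0 0 0 0"

```text
time_s: 10.35
ee_pos: [0.6472, 0.0769, 0.0194]
eef_rot: [-3.142, -0.0, 1.592]
force: [0.2, 0.2, 0.2]
grip_width: 0.015
grip_force: 0.0
```

```bash
python3 - <<'E'
from h import *
for c in ("scene","wrist"):
    im,d=ctrl.camera(c);cv2.imwrite(f"pics/{c}4.png",im[...,::-1])
a=cv2.imread("pics/scene4.png")[60:360,150:550];b=cv2.imread("pics/wrist4.png")
cv2.imwrite("pics/m4.png",np.hstack([a,cv2.resize(b,(400,300))]))
E
```

```text
(no output)
```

View pics/m4.png

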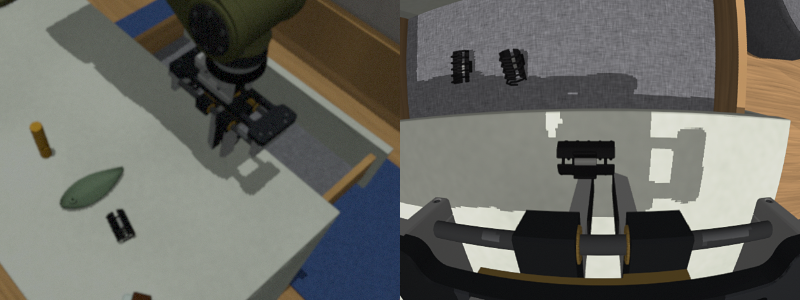

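Both clips are in the drawer. Clip 3 has turned flat against the fingers but sits about 14 mm to the left. I'll back off, shift 12 mm and push again, then go behind clip 4.

>>> move_arm --pt "-0.68 -0.2 0 0 0 0 0" --pt "-0.68 -0.2 -0.25 0 0 0 0" --pt "-0.68 0 -0.25 0 0 0 0" --pt "-0.68 0.25 -0.25 0 0 0 0" --pt "-0.68 0.5 -0.25 0 0 0 0" --pt "-0.68 0.75 -0.25 0 0 0 0" --pt "-0.68 1.0 -0.25 0 0 0 0" --pt "-0.68 1.25 -0.25 0 0 0 0" --pt "-0.68 1.5 -0.25 0 0 0 0" --pt "-0.68 1.6 -0.25 0 0 0 0" --pt "-0.68 1.6 -0.25 0 0 0 0"

```text
time_s: 11.55
ee_pos: [0.6331, 0.156, 0.0194]
eef_rot: [3.142, -0.0, 1.592]
force: [-1.0, 0.6, -0.1]
grip_width: 0.0155
grip_force: 0.0
```

>>> move_arm --pt "-0.68 0 0 -0.8 0 0 0" --pt "-0.68 0 0 -1.6 0 0 0" --pt "-0.68 -0.8 0 -1.6 0 0 0" --pt "-0.68 -1.7 0.1 -1.6 0 0 0" --pt "-0.68 -2.6 0.1 -1.6 0 0 0" --pt "-0.68 -3.5 0.2 -1.6 0 0 0" --pt "-0.68 -4.4 0.2 -1.6 0 0 0" --pt "-0.68 -5.3 0.27 -1.6 0 0 0" --pt "-0.68 -6.1 0.27 -1.6 0 0 0" --pt "-0.68 -6.47 0.27 -1.6 0 0 0" --pt "-0.68 -6.47 0.27 -1.6 0 0 0"

```text
time_s: 12.65
ee_pos: [0.6527, -0.1704, 0.0992]
eef_rot: [-3.141, 0.0, 1.588]
force: [-0.8, 0.9, 0.1]
grip_width: 0.0152
grip_force: 0.0
```

```bash
python3 - <<'E'
from h import *
for c in ("scene","wrist"):
    im,d=ctrl.camera(c);cv2.imwrite(f"pics/{c}5.png",im[...,::-1])
a=cv2.imread("pics/scene5.png")[110:410,150:550];b=cv2.imread("pics/wrist5.png")
cv2.imwrite("pics/m5.png",np.hstack([a,cv2.resize(b,(400,300))]))
E
```

```text
(no output)
```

View pics/m5.png

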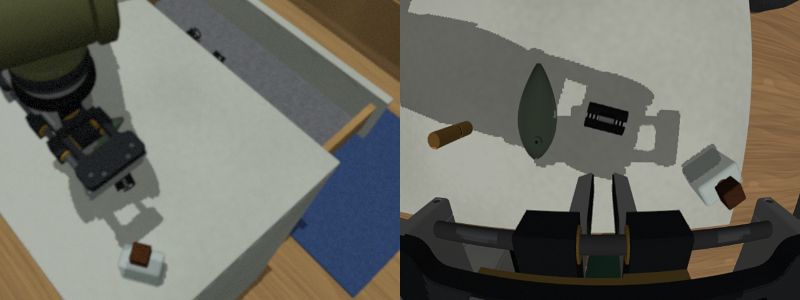

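Clip 4 is at (606,117), squarely ahead of the fingers. The holder at (538,110) and the bottle at (715,180) are clear to either side. I'll lower the tool and sweep.

>>> move_arm --pt "-0.68 0 0 0.5 0 0 0" --pt "-0.68 0 0 1.0 0 0 0" --pt "-0.68 0 0 1.4 0 0 0" --pt "-0.68 0 0 1.62 0 0 0" --pt "-0.68 0 0 1.62 0 0 0"

```text
time_s: 13.25
ee_pos: [0.6526, -0.1664, 0.0172]
eef_rot: [-3.139, -0.001, 1.592]
force: [0.6, 0.6, -0.8]
grip_width: 0.0151
grip_force: 0.0
```

>>> move_arm --pt "-0.68 0.2 0 0 0 0 0" --pt "-0.68 0.4 0 0 0 0 0" --pt "-0.68 0.6 0 0 0 0 0" --pt "-0.68 0.8 0 0 0 0 0" --pt "-0.68 1.0 0 0 0 0 0" --pt "-0.68 1.25 0 0 0 0 0" --pt "-0.68 1.5 0 0 0 0 0" --pt "-0.68 1.75 0 0 0 0 0" --pt "-0.68 2.0 0 0 0 0 0" --pt "-0.68 2.25 0 0 0 0 0" --pt "-0.68 2.5 0 0 0 0 0" --pt "-0.68 2.5 0 0 0 0 0"

```text
time_s: 14.45
ee_pos: [0.6506, -0.0412, 0.0184]
eef_rot: [-3.142, -0.0, 1.592]
force: [0.1, 0.1, 0.8]
grip_width: 0.0153
grip_force: 0.0
```

```bash
python3 - <<'E'
from h import *
for c in ("scene","wrist"):
    im,d=ctrl.camera(c);cv2.imwrite(f"pics/{c}6.png",im[...,::-1])
a=cv2.imread("pics/scene6.png")[110:410,150:550];b=cv2.imread("pics/wrist6.png")
cv2.imwrite("pics/m6.png",np.hstack([a,cv2.resize(b,(400,300))]))
E
```

```text
(no output)
```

View pics/m6.png

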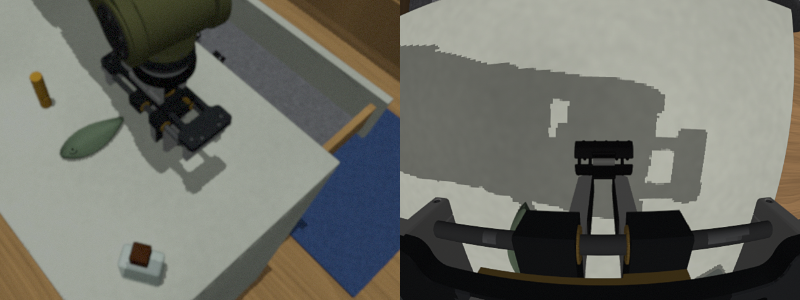

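Clip 4 lies flat and centred on the fingers at (603,158), so I'll push it off.

>>> move_arm --pt "-0.68 0.3 0 0 0 0 0" --pt "-0.68 0.6 0 0 0 0 0" --pt "-0.68 0.9 0 0 0 0 0" --pt "-0.68 1.2 0 0 0 0 0" --pt "-0.68 1.5 0 0 0 0 0" --pt "-0.68 1.8 0 0 0 0 0" --pt "-0.68 2.1 0 0 0 0 0" --pt "-0.68 2.4 0 0 0 0 0" --pt "-0.68 2.65 0 0 0 0 0" --pt "-0.68 2.9 0 0 0 0 0" --pt "-0.68 3.15 0 0 0 0 0" --pt "-0.68 3.4 0 0 0 0 0"

```text
time_s: 15.75
ee_pos: [0.6472, 0.1279, 0.0185]
eef_rot: [3.142, -0.0, 1.591]
force: [0.8, 0.3, -2.0]
grip_width: 0.0147
grip_force: 0.0
```

>>> move_arm --pt "-1 0.25 0 0 0 0 0" --pt "-1 0.5 0 0 0 0 0" --pt "-1 0.5 0 0 0 0 0" --pt "-1 0.5 0 -0.8 0 0 0" --pt "-1 0.5 0 -1.6 0 0 0" --pt "-1 0.5 0 -2.4 0 0 0" --pt "-1 0 -0.6 -3.0 0 0 0" --pt "-1 -0.8 -1.2 -3.0 0 0 0" --pt "-1 -1 -1.8 -3.0 0 0 0" --pt "-1 -1 -1.8 -3.0 0 0 0"

```text
time_s: 16.75
ee_pos: [0.556, 0.0735, 0.1689]
eef_rot: [-3.141, 0.0, 1.589]
force: [-0.2, -0.3, 0.1]
grip_width: 0.0006
grip_force: 0.0
```

```bash
python3 - <<'E'
from h import *
for c in ("top","wrist"):
    im,d=ctrl.camera(c);cv2.imwrite(f"pics/{c}7.png",im[...,::-1])
    if c=="top":
        P=cloud(c,d,np.ones(d.shape,bool))
        for x in (.35,.4,.7,.75):
            q=P[(abs(P[:,0]-x)<.004)&(abs(P[:,2]+.026)<.006)];print(" face",x,np.percentile(q[:,1],[1,99]) if len(q) else 0)
a=cv2.imread("pics/top7.png")[100:400,80:480];b=cv2.imread("pics/wrist7.png")
cv2.imwrite("pics/m7.png",np.hstack([a,cv2.resize(b,(400,300))]))
E
```

```text
face 0.35 0
 face 0.4 0
 face 0.7 [0.29906973 0.31609938]
 face 0.75 [0.30008632 0.31694877]
```

View pics/m7.png

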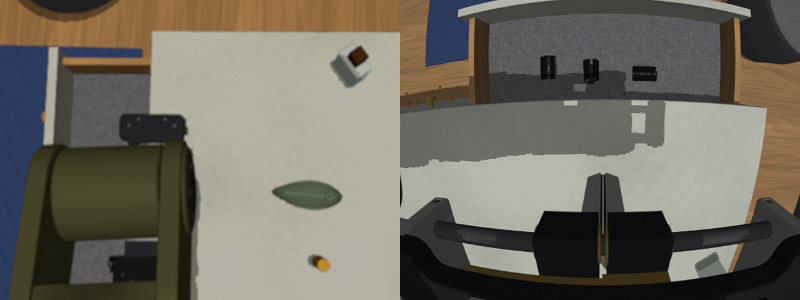

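Three clips are visible on the drawer floor, at (548,67), (591,70) and (645,72), and the dresser top is clear. I'll move past the drawer face and look for the fourth from there.

>>> move_arm --pt "-1 0.8 0 0 0 0 0" --pt "-1 1.6 0 0 0 0 0" --pt "-1 2.4 0 0 0 0 0" --pt "-1 3.2 0 0 0 0 0" --pt "-1 4.0 0 0 0 0 0" --pt "-1 4.8 0 0 0 0 0" --pt "-1 5.4 0 0 0 0 0" --pt "-1 5.7 0 0 0 0 0" --pt "-1 5.7 0 0 0 0 0"

```text
time_s: 17.75
ee_pos: [0.5524, 0.3618, 0.1677]
eef_rot: [-3.141, 0.0, 1.593]
force: [0.5, -0.2, -1.8]
grip_width: 0.0008
grip_force: 0.0
```

```bash
python3 - <<'E'
from h import *
for c in ("top","scene"):
    im,d=ctrl.camera(c);cv2.imwrite(f"pics/{c}8.png",im[...,::-1])
    print(c,[(round(q["score"],2),np.round(q["point"]),np.round(bp(c,q["point"],z=-.098),3)) for q in ctrl.tip_of(c,"clip1_mid")])
    if c=="top":
        P=cloud(c,d,np.ones(d.shape,bool))
        for x in (.7,.75):
            q=P[(abs(P[:,0]-x)<.004)&(abs(P[:,2]+.026)<.006)];print(" face",x,np.percentile(q[:,1],[1,99]) if len(q) else 0)
a=cv2.imread("pics/top8.png")[100:480,40:440];b=cv2.imread("pics/scene8.png")[20:400,190:590]
cv2.imwrite("pics/m8.png",np.hstack([a,b]))
E
```

```text
top [(0.92, array([204., 364.]), array([ 0.451,  0.186, -0.098]))]
 face 0.7 [0.29959487 0.31578684]
 face 0.75 [0.30037639 0.31655304]
scene []
```

View pics/m8.png

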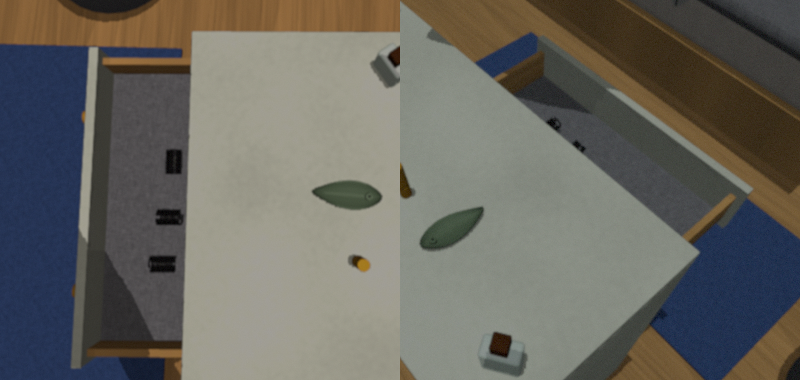

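The arm is out of both frames. Three clips show in the drawer at crop (174,161), (168,217) and (162,264), and the top is clear except for the three things to keep. The fourth clip must be under the overhang. I'll check numerically with the wrist camera and the saved frames, since my picture quota is used up.

```bash
python3 - <<'E'
from h import *
p=ctrl.camera_params("wrist");T=np.array(p["T_tool_cam"]);K=np.array(p["intrinsics"]);print(T.round(3).tolist(),K.round(1).tolist())
from scipy.spatial.transform import Rotation as Ro
def wr(uv,o,zw):
    r=np.array([(uv[0]-K[0,2]),(uv[1]-K[1,2])]);a=np.hypot(*r)/K[0,0];n=np.hypot(*r)+1e-9
    d=np.array([*(r/n*np.sin(a)),np.cos(a)])
    R=Ro.from_euler("xyz",o["eef_rot"]).as_matrix();O=np.array(o["ee_pos"])+R@T[:3,3];D=R@T[:3,:3]@d
    return O+D*(zw-O[2])/D[2]
o=ctrl.get_obs();im,d=ctrl.camera("wrist");cv2.imwrite("pics/w9.png",im[...,::-1])
for q in ctrl.cut_out("wrist","clip1_mid"): print(round(q["score"],2),np.round(q["point"]),q["region"].sum(),wr(q["point"],o,-.098).round(3))
for q in ctrl.tip_of("wrist","clip1_mid"): print("tip",round(q["score"],2),np.round(q["point"]),wr(q["point"],o,-.098).round(3))
# blobs in wrist5..8 scene frames, drawer region
for f in ("top8","top7"):
    g=cv2.imread(f"pics/{f}.png").max(2);m=((g<45)).astype(np.uint8)
    n,l,s,c=cv2.connectedComponentsWithStats(m)
    print(f,[(c[i].round().tolist(),s[i].tolist(),bp("top",c[i],z=-.098).round(3).tolist()) for i in range(1,n) if 60<s[i,4]<2500])
E
```

```text
[[-0.0, -0.962, -0.272, 0.08], [1.0, -0.0, -0.0, 0.0], [0.0, -0.272, 0.962, -0.165], [0.0, 0.0, 0.0, 1.0]] [[371.6, 0.0, 324.4], [0.0, 371.6, 240.2], [0.0, 0.0, 1.0]]
0.96 [246. 326.] 432 [ 0.451  0.195 -0.098]
tip 0.66 [246. 330.] [ 0.451  0.188 -0.098]
top8 [([434.0, 160.0], [428, 154, 17, 13, 65], [0.826, -0.212, -0.098]), ([629.0, 254.0], [615, 209, 25, 92, 1631], [0.664, -0.559, -0.098]), ([213.0, 261.0], [206, 250, 16, 24, 376], [0.63, 0.179, -0.098]), ([10.0, 295.0], [0, 275, 33, 41, 350], [0.56, 0.537, -0.098]), ([209.0, 317.0], [196, 309, 27, 16, 370], [0.532, 0.182, -0.098]), ([202.0, 363.0], [189, 356, 27, 16, 399], [0.452, 0.189, -0.098])]
top7 [([629.0, 254.0], [615, 210, 25, 91, 1603], [0.664, -0.559, -0.098]), ([239.0, 267.0], [238, 246, 6, 52, 134], [0.622, 0.133, -0.098]), ([215.0, 363.0], [189, 342, 49, 44, 1638], [0.453, 0.166, -0.098]), ([161.0, 393.0], [148, 385, 24, 20, 132], [0.4, 0.257, -0.098]), ([180.0, 390.0], [171, 385, 22, 15, 104], [0.405, 0.224, -0.098])]
```

The wrist view doesn't reach under the top from here, so I'll tilt the tool and look under the overhang.

>>> move_arm --pt "-1 0 0 0 0 -0.14 0" --pt "-1 0 0 0 0 -0.28 0" --pt "-1 0 0 0 0 -0.42 0" --pt "-1 0 0 0 0 -0.56 0" --pt "-1 0 0 0 0 -0.7 0" --pt "-1 0 0 0 0 -0.7 0"

```text
time_s: 18.7
ee_pos: [0.5514, 0.3611, 0.1652]
eef_rot: [-3.136, 0.706, 1.596]
force: [-0.1, 0.2, -1.5]
grip_width: 0.0003
grip_force: 0.0
```

```bash
cat >> h.py <<'E'
from scipy.spatial.transform import Rotation as Ro
def wr(uv,o,zw):
    p=ctrl.camera_params("wrist");T=np.array(p["T_tool_cam"]);K=np.array(p["intrinsics"])
    r=np.array([(uv[0]-K[0,2]),(uv[1]-K[1,2])]);a=np.hypot(*r)/K[0,0];n=np.hypot(*r)+1e-9
    d=np.array([*(r/n*np.sin(a)),np.cos(a)])
    R=Ro.from_euler("xyz",o["eef_rot"]).as_matrix();O=np.array(o["ee_pos"])+R@T[:3,3];D=R@T[:3,:3]@d
    return O+D*(zw-O[2])/D[2]
E
python3 - <<'E'
from h import *
o=ctrl.get_obs();im,d=ctrl.camera("wrist");cv2.imwrite("pics/w10.png",im[...,::-1])
for q in ctrl.cut_out("wrist","clip1_mid"): print(round(q["score"],2),np.round(q["point"]),q["region"].sum(),wr(q["point"],o,-.098).round(3))
m=(im.max(2)<60).astype(np.uint8)
n,l,s,c=cv2.connectedComponentsWithStats(m)
for i in range(1,n):
    if s[i,4]>40:print(c[i].round(),s[i],np.median(d[l==i]),im[l==i].mean(0).round(),wr(c[i],o,-.098).round(3))
E
```

```text
0.62 [267. 175.] 143005 [ 0.479  0.176 -0.098]
0.6 [243. 171.] 578 [ 0.447  0.183 -0.098]
[625.  13.] [598   0  42  37 864] 0.5220904 [42. 42. 43.] [ 0.865  0.464 -0.098]
[326. 208.] [  169   148   318    94 16933] 0.55685097 [51. 51. 52.] [ 0.559  0.108 -0.098]
[582. 237.] [ 508  158  132  160 2570] 1.6401911 [43. 47. 47.] [ 1.051  0.049 -0.098]
[152. 234.] [145 223  17  18 165] 0.5201103 [47. 46. 44.] [ 0.261  0.035 -0.098]
[ 32. 300.] [   0  243   91  108 4926] 0.48260358 [42. 43. 29.] [-0.336 -0.331 -0.098]
[324. 347.] [319 280  11 129 934] 0.1279349 [34. 34. 33.] [ 0.571 -0.559 -0.098]
[225. 387.] [   53   338   266   108 15193] 0.07460646 [26. 27. 28.] [ 0.097 -1.295 -0.098]
[418. 384.] [  331   338   266   101 13171] 0.07320722 [25. 25. 27.] [ 1.02  -1.171 -0.098]
[313. 450.] [    0   374   640   106 29058] 0.056858554 [17. 18. 19.] [  0.462 -13.274  -0.098]
```

```bash
python3 - <<'E'
from h import *
o=ctrl.get_obs();im,d=ctrl.camera("wrist")
p=ctrl.camera_params("wrist");T=np.array(p["T_tool_cam"]);K=np.array(p["intrinsics"])
v,u=np.mgrid[:480,:640];x=u-K[0,2];y=v-K[1,2];n=np.hypot(x,y)+1e-9;a=n/K[0,0]
C=np.stack([np.tan(a)*x/n*d,np.tan(a)*y/n*d,d],-1)
R=Ro.from_euler("xyz",o["eef_rot"]).as_matrix()
W=(C@T[:3,:3].T+T[:3,3])@R.T+np.array(o["ee_pos"])
m=(d>0)&(W[...,2]<-.03)&(W[...,2]>-.16)&(W[...,0]>.33)&(W[...,0]<.78)&(W[...,1]<.29)&(W[...,1]>-.04)
fl=m&(W[...,1]>.2)&(W[...,1]<.27)
print("floor z",np.median(W[fl][:,2]),"min floor y",W[m][:,1].min())
A=np.c_[W[fl][:,:2],np.ones(fl.sum())];f0=np.median(W[fl][:,2])
k=(m&(W[...,2]>f0+.012)&(im.max(2)<70)).astype(np.uint8)
k=cv2.morphologyEx(k,cv2.MORPH_OPEN,np.ones((2,2),np.uint8))
N,l,s,c=cv2.connectedComponentsWithStats(k)
for i in range(1,N):
    if s[i,4]>25:
        Q=W[l==i];print(c[i].round(),s[i,2:],np.percentile(Q,[3,50,97],axis=0).round(3).tolist(),im[l==i].mean().round())
E
```

```text
floor z -0.11031995469039202 min floor y -0.0036594367308611098
[245. 174.] [ 25  31 426] [[0.442, 0.146, -0.111], [0.454, 0.188, -0.087], [0.467, 0.21, -0.082]] 29.0
[308. 177.] [ 23  22 207] [[0.522, 0.142, -0.111], [0.535, 0.186, -0.089], [0.548, 0.203, -0.071]] 29.0
[383. 179.] [ 34  20 382] [[0.613, 0.143, -0.111], [0.634, 0.18, -0.092], [0.657, 0.194, -0.082]] 28.0
[399. 214.] [ 29  20 236] [[0.648, 0.067, -0.111], [0.668, 0.107, -0.089], [0.69, 0.126, -0.083]] 23.0
```

All four clips are on the drawer floor, with the fourth at (0.668, 0.107), under the overhang. Now I'll straighten the tool, lower it in front of the panel and push the drawer shut.

>>> move_arm --pt "-1 0 0 0 0 0.14 0" --pt "-1 0 0 0 0 0.28 0" --pt "-1 0 0 0 0 0.42 0" --pt "-1 0 0 0 0 0.56 0" --pt "-1 0 0 0 0 0.7 0" --pt "-1 0 0 0 0 0.7 0" --pt "-1 0 0 0 0 0.7 0"

```text
time_s: 19.55
ee_pos: [0.5532, 0.359, 0.1703]
eef_rot: [3.139, -0.0, 1.588]
force: [0.9, -0.1, -0.2]
grip_width: 0.0006
grip_force: 0.0
```

>>> move_arm --pt "-1 0 0 0.6 0 0 0" --pt "-1 0 0 1.2 0 0 0" --pt "-1 0 0 1.8 0 0 0" --pt "-1 0 0 2.4 0 0 0" --pt "-1 0 0 3.0 0 0 0" --pt "-1 0 0 3.5 0 0 0" --pt "-1 0 0 4.0 0 0 0" --pt "-1 0 0 4.35 0 0 0" --pt "-1 0 0 4.35 0 0 0"

```text
time_s: 20.45
ee_pos: [0.5512, 0.3599, -0.0515]
eef_rot: [-3.138, 0.003, 1.592]
force: [0.1, 0.7, -0.2]
grip_width: 0.0006
grip_force: 0.0
```

>>> move_arm --pt "-1 -0.3 0 0 0 0 0" --pt "-1 -0.5 0 0 0 0 0" --pt "-1 -0.65 0 0 0 0 0" --pt "-1 -0.8 0 0 0 0 0" --pt "-1 -1.0 0 0 0 0 0" --pt "-1 -1.2 0 0 0 0 0" --pt "-1 -1.4 0 0 0 0 0" --pt "-1 -1.6 0 0 0 0 0" --pt "-1 -1.8 0 0 0 0 0" --pt "-1 -2.0 0 0 0 0 0" --pt "-1 -2.2 0 0 0 0 0" --pt "-1 -2.4 0 0 0 0 0"

```text
time_s: 21.65
ee_pos: [0.555, 0.2393, -0.0491]
eef_rot: [3.141, -0.0, 1.591]
force: [2.5, 3.9, 1.2]
grip_width: 0.0006
grip_force: 1.5
```

>>> move_arm --pt "-1 -0.2 0 0 0 0 0" --pt "-1 -0.4 0 0 0 0 0" --pt "-1 -0.6 0 0 0 0 0" --pt "-1 -0.8 0 0 0 0 0" --pt "-1 -1.0 0 0 0 0 0" --pt "-1 -1.2 0 0 0 0 0" --pt "-1 -1.4 0 0 0 0 0" --pt "-1 -1.55 0 0 0 0 0" --pt "-1 -1.7 0 0 0 0 0" --pt "-1 -1.75 0 0 0 0 0" --pt "-1 -1.8 0 0 0 0 0" --pt "-1 -1.8 0 0 0 0 0"

```text
time_s: 22.85
ee_pos: [0.5565, 0.15, -0.0492]
eef_rot: [-3.141, 0.0, 1.591]
force: [0.4, 0.7, -0.4]
grip_width: 0.0005
grip_force: 0.0
```

>>> move_arm --pt "-1 -0.04 0 0 0 0 0" --pt "-1 -0.08 0 0 0 0 0" --pt "-1 -0.12 0 0 0 0 0" --pt "-1 -0.15 0 0 0 0 0" --pt "-1 -0.15 0 0 0 0 0"

```text
time_s: 23.35
ee_pos: [0.5567, 0.1437, -0.0492]
eef_rot: [-3.142, -0.001, 1.591]
force: [-0.5, 12.4, -2.2]
grip_width: 0.0004
grip_force: 5.8
```

>>> move_arm --pt "-1 -0.02 0 0 0 0 0" --pt "-1 -0.03 0 0 0 0 0" --pt "-1 -0.04 0 0 0 0 0" --pt "-1 -0.04 0 0 0 0 0"

```text
time_s: 23.75
ee_pos: [0.5567, 0.1436, -0.0491]
eef_rot: [3.141, -0.003, 1.592]
force: [-0.5, 28.7, -5.3]
grip_width: 0.0007
grip_force: 14.4
```

Firm stop at 29 N. I'll back away and check that the panel is flush.

>>> move_arm --pt "-1 0.3 0 0 0 0 0" --pt "-1 0.8 0 0 0 0 0" --pt "-1 1.4 0 0 0 0 0" --pt "-1 1.8 0 -0.6 0 0 0" --pt "-1 1.8 0 -1.5 0 0 0" --pt "-1 2.4 0 -2.4 0 0 0" --pt "-1 3.2 0 -3.3 0 0 0" --pt "-1 4.0 0 -4.2 0 0 0" --pt "-1 4.4 0 -4.4 0 0 0" --pt "-1 4.4 0 -4.4 0 0 0"

```text
time_s: 24.75
ee_pos: [0.5529, 0.3648, 0.1756]
eef_rot: [3.135, -0.004, 1.594]
force: [-0.1, -0.8, -0.9]
grip_width: 0.0007
grip_force: 0.0
```

```bash
python3 - <<'E'
from h import *
im,d=ctrl.camera("top");cv2.imwrite("pics/top11.png",im[...,::-1])
P=cloud("top",d,np.ones(d.shape,bool))
for x in (.35,.4,.5,.6,.7,.75):
    q=P[(abs(P[:,0]-x)<.004)];e=q[abs(q[:,2])<.006];f=q[(q[:,2]<-.02)&(q[:,2]>-.15)]
    g=q[(q[:,2]>-.036)&(q[:,2]<-.016)]
    print(x,"edge",np.percentile(e[:,1],99.8).round(4),"below",len(f),f[:,1].max().round(4) if len(f) else 0, "top of panel",len(g),np.percentile(g[:,1],[2,98]).round(4) if len(g) else 0)
for n in ("incense_holder","lipstick","perfume"):
    print(n,[(round(q["score"],2),np.round(bp("top",q["point"],z=0),3)) for q in ctrl.tip_of("top",n)])
E
```

```text
0.35 edge 0.1276 below 0 0 top of panel 0 0
0.4 edge 0.1287 below 16 0.1536 top of panel 0 0
0.5 edge 0.1307 below 0 0 top of panel 0 0
0.6 edge 0.1328 below 0 0 top of panel 0 0
0.7 edge 0.1349 below 24 0.1605 top of panel 0 0
0.75 edge 0.1362 below 0 0 top of panel 0 0
incense_holder [(0.78, array([ 0.575, -0.118,  0.   ]))]
lipstick [(0.8, array([ 0.475, -0.131,  0.   ]))]
perfume [(0.76, array([ 0.777, -0.186,  0.   ]))]
```

The drawer is flush: no panel shows past the edge, and the knobs stick out their 24 mm to within about 2 mm. The three standing things are where they were.

```bash
python3 -c "
from station import ctrl
print(ctrl.hand_in())"
```

```text
the job is handed in; nothing more can be done
None
```

I swept all four clips over the edge into the drawer and pushed it shut against its stop. The incense holder, lipstick and perfume still measure where they stood, and the job is handed in at about 25 s of robot time.

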